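# Scan the tote, then hold its lid half open

### The arm

A 6-joint arm with a two-finger parallel gripper is mounted at the origin on the work surface. World frame = base frame: x ahead of the robot, y to its left, z up, the work surface at z = 0. Lengths are in mm, angles in rad, forces in N, time in s.
With the tool pointing down it reaches from about 350 to 800 mm from the base axis. Payload 7.3 kg.
Tool frame: the origin (TCP) lies at the very end of the fingers, on their centre line; the grasp point (between the pads) lies 19 mm behind it (robot.grasp_offset is the distance from the TCP to the grasp point, in mm); z points along the fingers, y is the direction in which the jaws open and shut (so a half turn about z gives the same grasp; the last joint's range is limited). The gripper opens to 85 mm and grips with 20 to 120 N. Pads are 22 mm wide; open, the fingers measure 114 mm over their backs; the gripper's body (76 mm by 85 mm) begins 54 mm behind the grasp point. The pads swing forward as they close: fully open they stand 13 mm farther back than shut.
Start: joints at [1.125, 0.342, 1.524, -0, 1.275, -0.146], TCP at [155.033, 501.607, 231.322] pointing down, gripper open.
Joint ranges: [-2.53, 2.53], [-0.77, 2.02], [0.04, 2.7], [-1, 4.14], [0.28, 2.66], [-3.11, 3.11]. Speed limits (rad/s): [2.57, 2.57, 3.14, 3.14, 3.14, 3.14].

### API

Orientations are given as a 3x3 rotation matrix whose columns are the frame's x, y, z axes.
In Python, from station import robot, viewer gives the robot as it stands.
- The arm moves only by the shell command python3 -m inch 'ROWS' [FORCE]. ROWS is JSON, a list of rows, each an object with "slide": the shift along the tool's x, y, z in m, a list of three; "rot": the turn, a rotation vector about the tool's x, y, z in degrees, a list of three; "hand": the finger opening in m, from 0 to 0.0854. A call has 1 to 10 rows; each row is the pose to reach, as a shift and turn from the pose commanded when the call began, along the tool's axes at that moment; what a row does not reach only later rows make up. A row lasts 1/12 s, in which the tool goes at most 41.7 mm and 7.16 degrees, less where a joint would pass 70% of its speed; a pose out of reach is approached as far as the arm can. A call with a gripper value outside its range is refused whole. The fingers move at their own pace and stop on an object; FORCE is the grip in N (left out, the last holds). Time passes only in rows, so rows that repeat a pose let the fingers close. It gives the time, the measured TCP pose, the force and the opening at its end, in the units of the state.
- robot.state(): the state, without advancing time (a new reading comes with each control period).
- viewer.snapshot(name): name is "scene" or "top"; returns a dict with "img" (420x560x3 uint8, red, green, blue), "fx", "fy", "cx", "cy" (pixels), "rvec" (rotation vector, rad) and "tvec" (3), from world to camera coordinates, as OpenCV has them. Camera axes: x right, y down, z forward; pixel columns grow to the right and rows downward; lengths in mm; the calibration is good to about 2 mm. A picture is of the moment at which its call begins. There is no depth.
- robot.finish_job(): hands the job in, once; it reports no verdict.
Trained networks look in a picture, given as the dict that the camera call returned (one of the last four; its "shot" number tells which), for a name from the list of things; names that differ only in an ending like _2 or _b are one class to them, and where a whole thing is asked for, a point or a joint stands for the part that bears it (a point fixed in the world has none). Each returns a list of dicts, best first, with "score" (0 to 1); they miss things now and then, are a little off and sometimes report something else, mostly with a low value. They report only what shows in the picture. A call takes as long as a camera call.
- viewer.recognise(thing, picture): "location" ([x, y, z] in mm, in world coordinates, good to about 4 mm: the middle of the surface that is visible of it).
- viewer.spot_point(thing, picture): "location" ([x, y, z] in mm, in world coordinates, good to about 4 mm: a listed point, or the origin of a listed thing).
The state is a dict: "time": time; "q": joint angles; "qvel": joint speeds; "joint_torque": joint torques, N m; "eef_pos": TCP position; "tool_rot": TCP orientation; "wrist_force": force on the tool from outside, world axes, zero at the start; "torque": the same for the moment, N m; "grip_width": finger opening in mm.
Only numpy, scipy, OpenCV 4.12 (cv2) and the standard library are available. Lean on these libraries where they do the work, as an engineer would, in place of code of your own. Each camera call takes 0.05 s, during which the arm holds its last target.

### The job

Book in the closed yellow tote: fully squeeze the trigger of the barcode scanner clamped beside it and let the trigger spring right back, then gently lift the tote's lid and hold it open at 45 degrees, so that a workmate can slip more packs in under it. The lid has no stay: do not let it drop or flop over backwards, and finish while still holding it at 45 degrees with the gripper's fingers, not letting go. Leave everything else on the bench where it stands.

Things in the scene. Friction and masses are not known exactly. Their poses are not given: they have to be found in the camera images.
- tote: Yellow plastic tote, 200 (x) x 300 (y) x 120 mm high, fixed on a dark rubber mat, 3 mm thick, just larger. Origin: centre of the underside at bench height. Its x axis points from the front wall (pull tab, robot's side) to the rear wall (lid hinge), z up. A bar-code label is on its -y end. It holds packs (top 93 mm above the bench) under the lid.
- lid (a joint): Angle of the tote's lid, rad: 0 shut (level), growing as the front edge rises; 45 degrees = 0.785, stop at 1.9. Lid 214 x 312 mm, 5 mm thick, with a skirt 11 mm down over the tote's rim at front and sides. About 0.25 to 0.5 kg, next to no friction: let go, it falls shut below about 1.5 rad, over backwards above.
- lid_hinge (a point): Point on the hinge line midway along it, 104 mm behind the tote's origin and 122 mm above the bench. The hinge line runs along the tote's y axis. Fixed to the tote.
- lid_tab (a point): Grasp point of the lid's black pull tab (40 mm wide along tote y, 10 thick, sticking out 45 from the lid's front edge): 26 mm out from that edge, 238 mm in front of the hinge line, 123 mm above the bench when shut. Moves with the lid; axes as the tote's when shut. Free space below. Pinched across its width, the tab turns between the fingers as the lid swings; it can also be lifted from beneath.
- scanner: Grey pistol-shaped barcode scanner, clamped on its side on a steel stand; fixed. Origin: centre underneath the round base (140 mm across; column 145 high). It looks along its +y at the tote's label; the grip lies level along -x, centre line 85 mm above the bench. Head: x -87 to -23, y -45 to 67, top 119 mm up. Grip at the trigger: x -139 to -83, y -32 to 2, 30 mm thick in z; it ends at x -204.
- trigger (a joint): Blue sprung trigger on the +y side of the scanner's grip, rad: 0 released, 0.26 squeezed home; it swings towards the grip about an upright axis at the head end and springs back by itself. About 8 N at trigger_face squeezes it home.
- trigger_face (a point): Middle of the trigger's outer face: at rest at x -111, y 15, z 85 mm in the scanner's frame, 22 mm from the trigger's pivot. The face is 40 mm long (along x), 18 mm high; 47 mm across from it to the grip's back (y -32), 41 mm when squeezed home. Moves with the trigger.
- pack_a: Bystander: upright white and blue pack, 45 x 30 x 130 mm. Origin: centre of the underside.
- pack_b: Bystander: a second such pack.
- tape_roll: Bystander: brown roll of packing tape lying flat, 104 mm across, 48 mm high. Origin: centre of the underside.
- cutter: Bystander: orange carton cutter lying flat, 150 x 32 x 16 mm. Origin: centre of the underside.
- cleaner: Bystander: white and blue bottle, 64 mm across, 170 mm high. Origin: centre of the underside.

How it is judged:
By the outcome, as a careful person would: the job done as asked, in the order asked, and still so for the second after the job is handed in, while the arm keeps its last pose, push and grip.
It also fails if it takes over 51 s, if anything falls off the work surface, if the arm or the gripper's body presses on something with over 40 N, if the wrist force passes 120 N, or if a joint passes its speed limit or range.

## Working session

There is one attempt and no reset: what is moved stays moved. The work goes in short steps, Python scripts to look and compute and a shell command to move; the robot and the scene stay as the last step left them, time stands still between calls to the robot, and variables do not carry over. Pictures are saved under pics/ and viewed, and the job is handed in when it is done.

```bash
ls; mkdir -p pics; cat > h.py <<'E'
import numpy as np,cv2
from station import robot,viewer
def snap(n,f):
    p=viewer.snapshot(n); cv2.imwrite('pics/'+f,p['img'][:,:,::-1]); return p
E
python3 - <<'E'
from h import *
np.set_printoptions(precision=3,suppress=True)
a=snap('scene','s0.png');b=snap('top','t0.png')
for t in ['tote','lid_hinge','lid_tab','scanner','trigger_face','pack_a','tape_roll','cutter','cleaner']:
  for n,p in(('s',a),('t',b)):
    print(t,n,[(np.round(d['location']).tolist(),round(d['score'],2)) for d in viewer.spot_point(t,p)][:3])
s=robot.state();print(s)
E
```

```text
pics
tote s [([574.0, 141.0, -3.0], 0.73), ([573.0, -156.0, -5.0], 0.18)]
tote t [([570.0, 141.0, 0.0], 0.68)]
lid_hinge s [([677.0, 137.0, 123.0], 0.66)]
lid_hinge t [([677.0, 132.0, 121.0], 0.79), ([466.0, 446.0, -1.0], 0.61)]
lid_tab s [([437.0, 154.0, 121.0], 0.97), ([504.0, -498.0, 2.0], 0.64), ([674.0, 134.0, 124.0], 0.3)]
lid_tab t [([440.0, 154.0, 126.0], 0.55), ([464.0, 444.0, -1.0], 0.52)]
scanner s [([574.0, -158.0, -3.0], 0.87)]
scanner t [([571.0, -157.0, -1.0], 0.77)]
trigger_face s [([461.0, -131.0, 84.0], 0.47)]
trigger_face t [([467.0, -129.0, 84.0], 0.5), ([439.0, 152.0, 127.0], 0.48)]
pack_a s [([611.0, 426.0, 0.0], 0.94), ([464.0, 446.0, 1.0], 0.9), ([507.0, -496.0, 1.0], 0.29)]
pack_a t [([465.0, 446.0, -1.0], 0.86), ([621.0, 425.0, 3.0], 0.86)]
tape_roll s [([296.0, 275.0, -1.0], 0.94), ([679.0, 137.0, 122.0], 0.41)]
tape_roll t [([295.0, 272.0, 3.0], 0.63)]
cutter s [([347.0, -175.0, -2.0], 0.7)]
cutter t [([355.0, -174.0, -2.0], 0.56)]
cleaner s [([505.0, -499.0, 3.0], 0.89)]
cleaner t [([504.0, -493.0, -1.0], 0.75)]
{'time': 1.0, 'q': array([ 1.125,  0.342,  1.524, -0.   ,  1.275, -0.146]), 'qvel': array([-0.001,  0.001, -0.001,  0.002, -0.001,  0.002]), 'joint_torque': array([ -0.   , -43.356, -24.628,  -0.   ,  -0.   ,  -0.   ]), 'eef_pos': array([155.042, 501.617, 231.325]), 'tool_rot': array([[-0.955,  0.295,  0.   ],
       [ 0.295,  0.955,  0.   ],
       [-0.   ,  0.   , -1.   ]]), 'wrist_force': array([ 0.243, -0.765,  1.022]), 'torque': array([-0.052,  0.077,  0.01 ]), 'grip_width': 85.79868859641061}
```

View pics/s0.png

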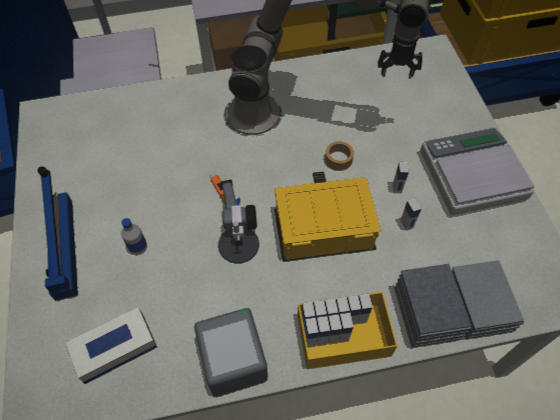

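View pics/t0.png

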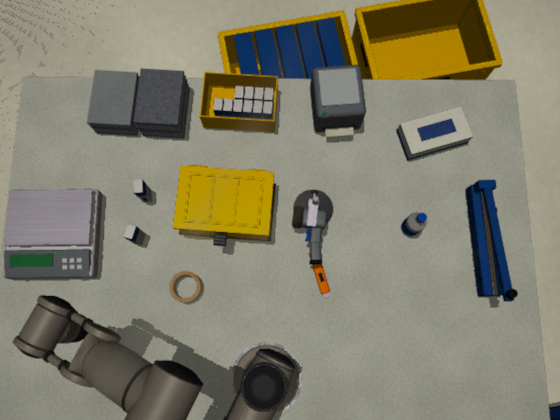

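The scene view has the tote at about (327,217) with its tab at (319,177). The scanner's base is at (238,243) with its grip at (230,195), and the cutter is at (217,186), by the grip's end. The top view agrees, with the tab at (220,239) and the grip at (316,247). Next I'll check the yaws with a wireframe overlay.

```bash
cat > ov.py <<'E'
from h import *
import sys
def T(x,y,yaw):
    c,s=np.cos(yaw),np.sin(yaw); return lambda P:np.c_[x+c*P[:,0]-s*P[:,1],y+s*P[:,0]+c*P[:,1],P[:,2]]
def box(x0,x1,y0,y1,z0,z1):
    v=np.array([[x,y,z] for z in(z0,z1) for x,y in((x0,y0),(x1,y0),(x1,y1),(x0,y1))],float)
    e=[(0,1),(1,2),(2,3),(3,0),(4,5),(5,6),(6,7),(7,4),(0,4),(1,5),(2,6),(3,7)]
    return [v[list(k)] for k in e]
tote=T(572.5,144.5,np.deg2rad(float(sys.argv[1]))) if 0 else None
def run(tx,ty,tyaw,sx,sy,syaw,tag):
  for n in('scene','top'):
    p=viewer.snapshot(n);K=np.array([[p['fx'],0,p['cx']],[0,p['fy'],p['cy']],[0,0,1.]])
    S=4;im=cv2.resize(p['img'][:,:,::-1],None,fx=S,fy=S,interpolation=cv2.INTER_CUBIC)
    def dr(f,segs,c):
      for s in segs:
        q=cv2.projectPoints(f(np.linspace(s[0],s[1],2)),np.array(p['rvec']),np.array(p['tvec']),K,None)[0].reshape(-1,2)
        q=((q+.5)*S*16).astype(int); cv2.line(im,tuple(map(int,q[0])),tuple(map(int,q[1])),c,1,cv2.LINE_AA,4)
    ft=T(tx,ty,np.deg2rad(tyaw));fs=T(sx,sy,np.deg2rad(syaw))
    dr(ft,box(-110,104,-156,156,111,124),(0,0,255)); dr(ft,box(-155,-110,-20,20,118,128),(0,255,0))
    dr(fs,box(-87,-23,-45,67,60,119),(0,0,255)); dr(fs,box(-204,-83,-32,2,70,100),(0,255,0)); dr(fs,box(-131,-91,2,15,76,94),(255,255,0))
    a=np.linspace(0,2*np.pi,40);c=np.c_[70*np.cos(a),70*np.sin(a),0*a];dr(fs,[c[i:i+2] for i in range(39)],(255,0,255))
    R={'scene':(200,160,400,290),'top':(160,150,360,300)}[n]
    cv2.imwrite(f'pics/{tag}_{n}.png',im[R[1]*S:R[3]*S,R[0]*S:R[2]*S])
run(*map(float,sys.argv[1:7]),sys.argv[7])
E
python3 ov.py 573 143 -4.6 572.5 -157.5 -6.5 o1
```

```text
(no output)
```

View pics/o1_scene.png

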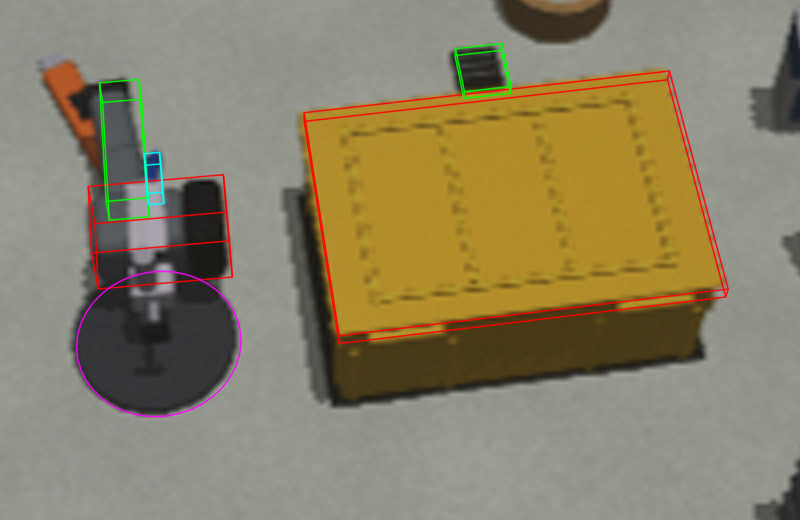

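View pics/o1_top.png

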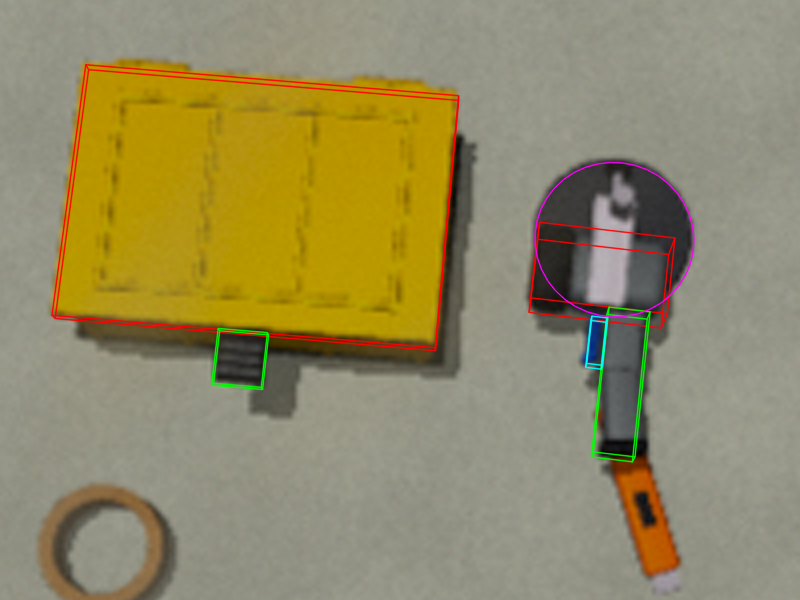

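The tote fits well. The scanner's grip shows less yaw than I drew (dark end at (623,447) in the top crop), so I'll refine that.

```bash
python3 ov.py 573 143 -4.6 574 -157.5 -2 o2
```

```text
(no output)
```

View pics/o2_scene.png

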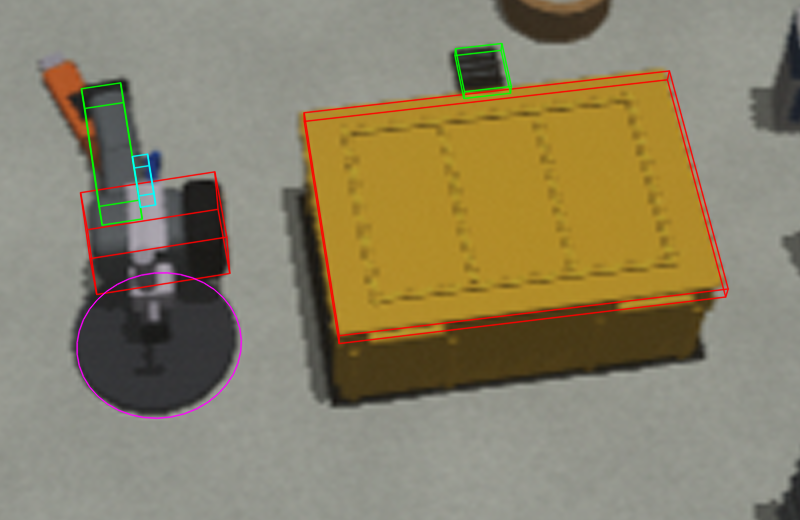

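View pics/o2_top.png

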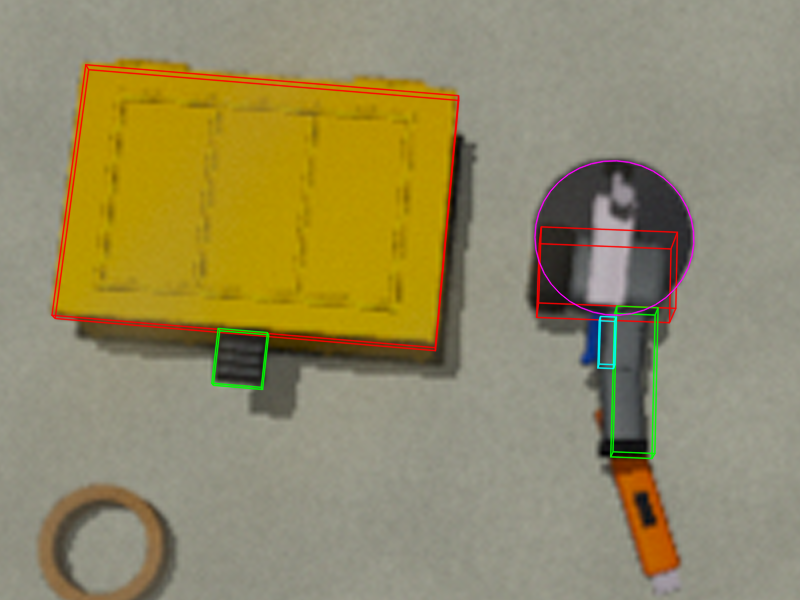

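```bash
cat > g.py <<'E'
from h import *
from scipy.spatial.transform import Rotation as Ro
np.set_printoptions(precision=4,suppress=True)
def ori(yaw,tilt):
    yaw,t=np.deg2rad([yaw,tilt]); c,s=np.cos(yaw),np.sin(yaw)
    y=np.array([-s,c,0.]); z=np.cos(t)*np.array([0,0,-1.])+np.sin(t)*np.array([c,s,0.])
    return np.c_[np.cross(y,z),y,z]
def go(p,R,st=None):
    st=st or robot.state(); R0=st['tool_rot']
    print('slide',R0.T@(np.array(p)-st['eef_pos'])/1e3,'rot',np.rad2deg(Ro.from_matrix(R0.T@R).as_rotvec()))
def loc(x,y,yaw,P):
    return np.array([x,y,0])+Ro.from_euler('z',yaw,degrees=True).apply(P)
SC=(572.5,-156.5,-6.3); TO=(573,143,-4.6)
E
python3 - <<'E'
from g import *
R=ori(-6.3,20); G=loc(*SC,[-117,-11,86]); T=G+22*R[:,2]
print(robot.grasp_offset,G,T,robot.state()['tool_rot'])
go([430,120,240],R); go(T-110*R[:,2],R); 
E
```

```text
18.700000000000003 [ 454.9995 -154.5947   86.    ] [ 462.4785 -155.4203   65.3268] [[-0.9554  0.2953  0.    ]
 [ 0.2953  0.9554  0.0001]
 [ 0.      0.0001 -1.    ]]
slide [-0.3754 -0.2834 -0.0087] rot [ -1.8914 -19.9391 -10.7663]
slide [-0.4508 -0.5441  0.0626] rot [ -1.8914 -19.9391 -10.7663]
```

```bash
python3 -m inch '[{"slide":[-0.1,-0.07,0],"rot":[0,0,-5],"hand":0.085},{"slide":[-0.375,-0.283,-0.009],"rot":[-1.9,-19.9,-10.8],"hand":0.085},{"slide":[-0.375,-0.283,-0.009],"rot":[-1.9,-19.9,-10.8],"hand":0.085},{"slide":[-0.375,-0.283,-0.009],"rot":[-1.9,-19.9,-10.8],"hand":0.085},{"slide":[-0.375,-0.283,-0.009],"rot":[-1.9,-19.9,-10.8],"hand":0.085},{"slide":[-0.375,-0.283,-0.009],"rot":[-1.9,-19.9,-10.8],"hand":0.085},{"slide":[-0.375,-0.283,-0.009],"rot":[-1.9,-19.9,-10.8],"hand":0.085},{"slide":[-0.375,-0.283,-0.009],"rot":[-1.9,-19.9,-10.8],"hand":0.085},{"slide":[-0.375,-0.283,-0.009],"rot":[-1.9,-19.9,-10.8],"hand":0.085},{"slide":[-0.375,-0.283,-0.009],"rot":[-1.9,-19.9,-10.8],"hand":0.085}]' 30
python3 - <<'E'
from g import *
R=ori(-6.3,20); G=loc(*SC,[-117,-11,86]); T=G+22*R[:,2]
go(T-110*R[:,2],R); print(robot.state()['time'])
E
```

```text
time: 2.03
eef_pos: [399.4, 162.0, 239.7]
tool_rot: [[-0.934, 0.109, 0.341], [0.102, 0.994, -0.037], [-0.343, 0.001, -0.939]]
wrist_force: [0.7, 1.1, -0.2]
grip_width: 85.0
slide [-0.0316 -0.3087  0.087 ] rot [0.0481 0.0478 0.0441]
2.0333
```

```bash
python3 -m inch '[{"slide":[-0.03,-0.3,0.08],"rot":[0,0,0],"hand":0.085},{"slide":[-0.03,-0.3,0.08],"rot":[0,0,0],"hand":0.085},{"slide":[-0.03,-0.3,0.08],"rot":[0,0,0],"hand":0.085},{"slide":[-0.03,-0.3,0.08],"rot":[0,0,0],"hand":0.085},{"slide":[-0.03,-0.3,0.08],"rot":[0,0,0],"hand":0.085},{"slide":[-0.03,-0.3,0.08],"rot":[0,0,0],"hand":0.085},{"slide":[-0.03,-0.3,0.08],"rot":[0,0,0],"hand":0.085},{"slide":[-0.03,-0.3,0.08],"rot":[0,0,0],"hand":0.085},{"slide":[-0.03,-0.3,0.08],"rot":[0,0,0],"hand":0.085},{"slide":[-0.03,-0.3,0.08],"rot":[0,0,0],"hand":0.085}]' 30
cat >> g.py <<'E'
E
python3 - <<'E'
from g import *
R=ori(-6.3,20); G=loc(*SC,[-117,-11,86]); T=G+22*R[:,2]
go(T-110*R[:,2],R);go(T,R)
a=snap('scene','s1.png');b=snap('top','t1.png')
print(robot.state()['eef_pos'])
for n,p in(('s',a),('t',b)):
  print([(np.round(d['location']).tolist(),round(d['score'],2)) for t in('trigger_face','scanner') for d in viewer.spot_point(t,p)][:4])
S=4
for n,p in(('s',a['img'][160:290,190:350]),('t',b['img'][150:300,250:400])):
  cv2.imwrite(f'pics/z1{n}.png',cv2.resize(p[:,:,::-1],None,fx=4,fy=4,interpolation=cv2.INTER_CUBIC))
E
```

```text
time: 2.87
eef_pos: [420.8, -141.5, 173.9]
tool_rot: [[-0.934, 0.112, 0.338], [0.106, 0.994, -0.037], [-0.341, 0.001, -0.94]]
wrist_force: [-0.9, 0.3, 0.3]
grip_width: 85.0
slide [-0.0033 -0.0092  0.0067] rot [-0.0071 -0.0919 -0.1525]
slide [-0.0034 -0.0092  0.1167] rot [-0.0071 -0.0919 -0.1525]
[ 420.939  -139.7583  174.2389]
[([460.0, -130.0, 88.0], 0.54), ([572.0, -160.0, -1.0], 0.94), ([574.0, 141.0, 1.0], 0.48)]
[([465.0, -129.0, 83.0], 0.55), ([576.0, -155.0, -2.0], 0.57)]
```

View pics/z1s.png

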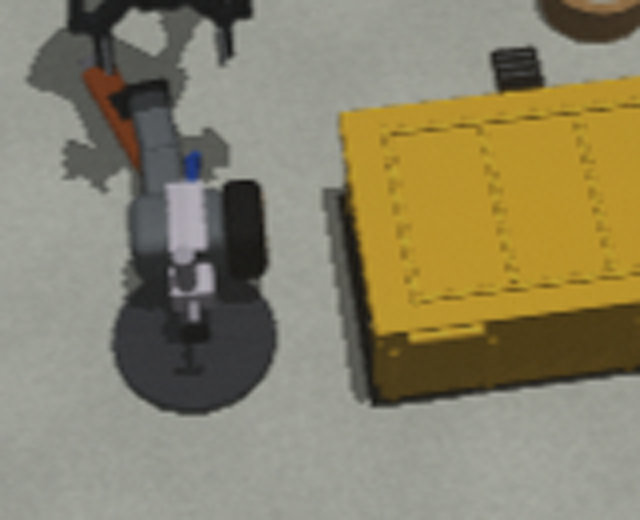

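View pics/z1t.png

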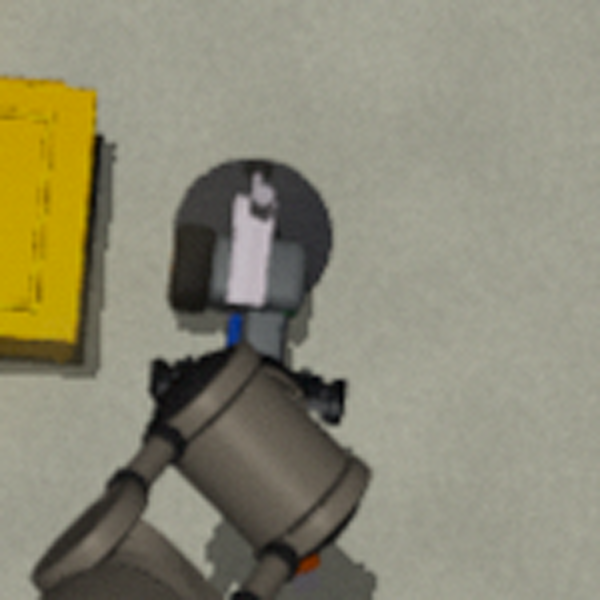

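The scene view shows the open fingers at (103,45) and (225,50), either side of the grip at (150,130) and on line with it. I'll descend now.

```bash
python3 -m inch '[{"slide":[-0.003,-0.009,0],"rot":[0,0,0],"hand":0.085},{"slide":[-0.003,-0.009,0.03],"rot":[0,0,0],"hand":0.085},{"slide":[-0.003,-0.009,0.06],"rot":[0,0,0],"hand":0.085},{"slide":[-0.003,-0.009,0.08],"rot":[0,0,0],"hand":0.085},{"slide":[-0.003,-0.009,0.1],"rot":[0,0,0],"hand":0.085},{"slide":[-0.003,-0.009,0.115],"rot":[0,0,0],"hand":0.085},{"slide":[-0.003,-0.009,0.117],"rot":[0,0,0],"hand":0.085},{"slide":[-0.003,-0.009,0.117],"rot":[0,0,0],"hand":0.085},{"slide":[-0.003,-0.009,0.117],"rot":[0,0,0],"hand":0.085}]' 30
python3 - <<'E'
from g import *
R=ori(-6.3,20); G=loc(*SC,[-117,-11,86]); T=G+22*R[:,2]
a=snap('scene','s2.png')
go(T,R)
cv2.imwrite(f'pics/z2s.png',cv2.resize(a['img'][160:260,190:310,::-1],None,fx=5,fy=5,interpolation=cv2.INTER_CUBIC))
E
```

```text
time: 3.92
eef_pos: [463.0, -154.2, 65.8]
tool_rot: [[-0.934, 0.109, 0.34], [0.102, 0.994, -0.037], [-0.342, -0.0, -0.94]]
wrist_force: [0.7, -0.8, 1.4]
grip_width: 85.1
slide [ 0.0007 -0.0011  0.0007] rot [-0.0132  0.036   0.0564]
```

View pics/z2s.png

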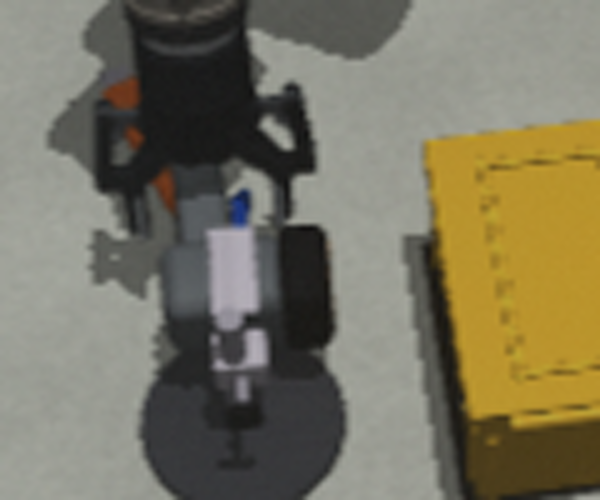

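The fingers at (137,215) and (285,200) straddle the grip (180–225) and the blue trigger (240,208). Now I'll close.

```bash
python3 -m inch '[{"slide":[0,0,0],"rot":[0,0,0],"hand":0.05},{"slide":[0,0,0],"rot":[0,0,0],"hand":0.05},{"slide":[0,0,0],"rot":[0,0,0],"hand":0.05},{"slide":[0,0,0],"rot":[0,0,0],"hand":0.05},{"slide":[0,0,0],"rot":[0,0,0],"hand":0.05},{"slide":[0,0,0],"rot":[0,0,0],"hand":0.03},{"slide":[0,0,0],"rot":[0,0,0],"hand":0.03},{"slide":[0,0,0],"rot":[0,0,0],"hand":0.03},{"slide":[0,0,0],"rot":[0,0,0],"hand":0.03}]' 30
python3 - <<'E'
from g import *
a=snap('scene','s3.png')
cv2.imwrite(f'pics/z3s.png',cv2.resize(a['img'][160:260,190:310,::-1],None,fx=5,fy=5,interpolation=cv2.INTER_CUBIC))
s=robot.state();print(s['grip_width'],s['wrist_force'],s['eef_pos'])
E
```

```text
time: 4.72
eef_pos: [462.1, -155.4, 65.8]
tool_rot: [[-0.934, 0.108, 0.34], [0.1, 0.994, -0.04], [-0.342, -0.003, -0.94]]
wrist_force: [-12.0, -9.4, 10.0]
grip_width: 41.7
41.97460323190481 [-12.1699  -9.0567   9.1892] [ 462.1033 -155.4081   65.7796]
```

View pics/z3s.png

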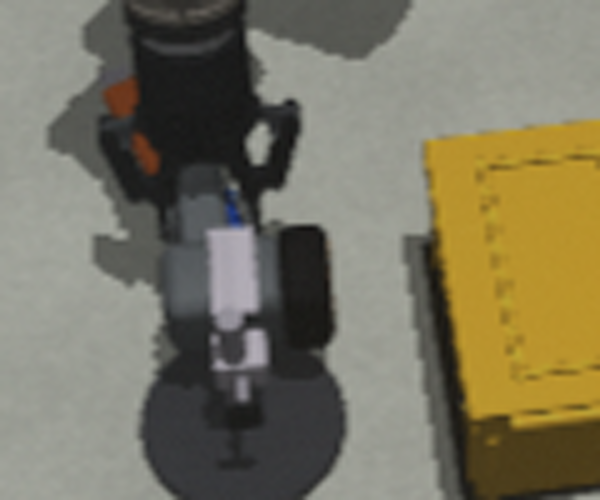

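```bash
python3 -m inch '[{"slide":[0,0,0],"rot":[0,0,0],"hand":0.03},{"slide":[0,0,0],"rot":[0,0,0],"hand":0.03},{"slide":[0,0,0],"rot":[0,0,0],"hand":0.03},{"slide":[0,0,0],"rot":[0,0,0],"hand":0.03},{"slide":[0,0,0],"rot":[0,0,0],"hand":0.03}]' 60
```

```text
time: 5.18
eef_pos: [462.0, -155.8, 65.9]
tool_rot: [[-0.935, 0.107, 0.34], [0.099, 0.994, -0.04], [-0.342, -0.004, -0.94]]
wrist_force: [-16.4, -11.9, 13.8]
grip_width: 41.4
```

Doubling the grip force changed the width by only about 0.4 mm, so the trigger is at its hard stop. I'll release it.

```bash
python3 -m inch '[{"slide":[0,0,0],"rot":[0,0,0],"hand":0.085},{"slide":[0,0,0],"rot":[0,0,0],"hand":0.085},{"slide":[0,0,0],"rot":[0,0,0],"hand":0.085},{"slide":[0,0,0],"rot":[0,0,0],"hand":0.085},{"slide":[0,0,0],"rot":[0,0,0],"hand":0.085},{"slide":[0,0,0],"rot":[0,0,0],"hand":0.085},{"slide":[0,0,0],"rot":[0,0,0],"hand":0.085},{"slide":[0,0,0],"rot":[0,0,0],"hand":0.085}]' 30
python3 - <<'E'
from g import *
a=snap('scene','s4.png')
cv2.imwrite(f'pics/z4s.png',cv2.resize(a['img'][160:260,190:310,::-1],None,fx=5,fy=5,interpolation=cv2.INTER_CUBIC))
# lid targets
for tilt in(20,35,45):
  R=ori(TO[2],tilt); G=loc(*TO,[-136,0,123]); T=G+21*R[:,2]
  print(tilt,G,T); go(T-110*R[:,2],R)
E
```

```text
time: 5.85
eef_pos: [462.8, -154.0, 65.2]
tool_rot: [[-0.934, 0.109, 0.339], [0.103, 0.994, -0.037], [-0.341, 0.0, -0.94]]
wrist_force: [-0.0, -0.1, 0.1]
grip_width: 84.8
20 [437.4381 153.9071 123.    ] [444.5974 153.331  103.2665]
slide [ 0.0356  0.3025 -0.1633] rot [-0.562  -0.0392 -1.5647]
35 [437.4381 153.9071 123.    ] [449.4444 152.941  105.7978]
slide [ 0.0586  0.3019 -0.1603] rot [ -0.7636 -15.0381  -1.4823]
45 [437.4381 153.9071 123.    ] [452.2395 152.7162 108.1508]
slide [ 0.0731  0.3015 -0.1549] rot [ -0.8944 -25.0374  -1.4173]
```

View pics/z4s.png

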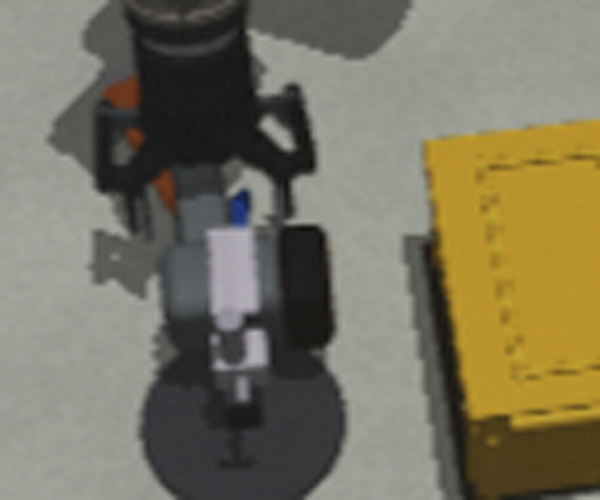

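The trigger at (240,207) is back at its rest position, and the wrist force is about 0. I'll back off and go to the tab.

```bash
python3 -m inch '[{"slide":[0,0,-0.04],"rot":[0,0,0],"hand":0.085},{"slide":[0,0,-0.08],"rot":[0,0,0],"hand":0.085},{"slide":[0,0,-0.12],"rot":[0,0,0],"hand":0.085},{"slide":[0.012,0.04,-0.16],"rot":[0,0,0],"hand":0.085},{"slide":[0.036,0.302,-0.163],"rot":[-0.6,0,-1.6],"hand":0.085},{"slide":[0.036,0.302,-0.163],"rot":[-0.6,0,-1.6],"hand":0.085},{"slide":[0.036,0.302,-0.163],"rot":[-0.6,0,-1.6],"hand":0.085},{"slide":[0.036,0.302,-0.163],"rot":[-0.6,0,-1.6],"hand":0.085},{"slide":[0.036,0.302,-0.163],"rot":[-0.6,0,-1.6],"hand":0.085},{"slide":[0.036,0.302,-0.163],"rot":[-0.6,0,-1.6],"hand":0.085}]' 30
python3 -m inch '[{"slide":[0,0.045,0],"rot":[0,0,0],"hand":0.085},{"slide":[0,0.045,0],"rot":[0,0,0],"hand":0.085},{"slide":[0,0.045,0],"rot":[0,0,0],"hand":0.085},{"slide":[0,0.045,0],"rot":[0,0,0],"hand":0.085}]'
python3 - <<'E'
from g import *
R=ori(TO[2],20); G=loc(*TO,[-136,0,123]); T=G+21*R[:,2]
a=snap('scene','s5.png');b=snap('top','t5.png')
go(T-110*R[:,2],R);go(T,R)
for n,p in(('s',a),('t',b)):
  print([(np.round(d['location']).tolist(),round(d['score'],2)) for t in('lid_tab','trigger_face') for d in viewer.spot_point(t,p)][:4])
cv2.imwrite(f'pics/z5s.png',cv2.resize(a['img'][150:260,200:350,::-1],None,fx=5,fy=5,interpolation=cv2.INTER_CUBIC))
E
```

```text
time: 6.73
eef_pos: [406.3, 131.0, 206.3]
tool_rot: [[-0.936, 0.08, 0.342], [0.075, 0.997, -0.027], [-0.343, 0.001, -0.939]]
wrist_force: [1.6, -0.8, 0.0]
grip_width: 85.0
time: 7.07
eef_pos: [409.8, 174.0, 205.4]
tool_rot: [[-0.937, 0.078, 0.339], [0.073, 0.997, -0.027], [-0.34, -0.0, -0.94]]
wrist_force: [0.2, -0.7, 1.1]
grip_width: 84.9
slide [ 0.0014 -0.0164 -0.0016] rot [-0.0264 -0.0717 -0.0677]
slide [ 0.0013 -0.0164  0.1084] rot [-0.0264 -0.0717 -0.0677]
[([439.0, 152.0, 123.0], 0.67), ([461.0, -129.0, 89.0], 0.5)]
[([436.0, 154.0, 125.0], 0.88), ([464.0, -133.0, 90.0], 0.4), ([573.0, -156.0, 0.0], 0.32)]
```

View pics/z5s.png

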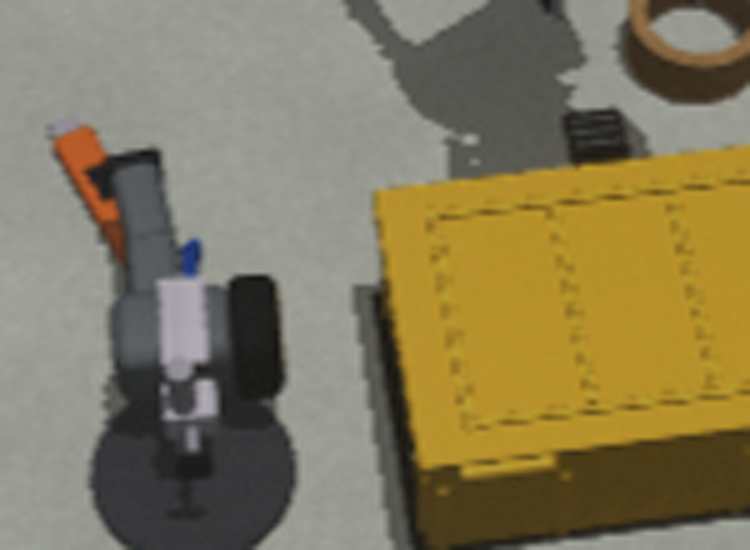

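The trigger at (190,258) is fully out, the cutter hasn't moved, and the tab is at (597,137). I'll descend on the tab and close.

```bash
python3 -m inch '[{"slide":[0.001,-0.016,0],"rot":[0,0,0],"hand":0.085},{"slide":[0.001,-0.016,0.03],"rot":[0,0,0],"hand":0.085},{"slide":[0.001,-0.016,0.055],"rot":[0,0,0],"hand":0.085},{"slide":[0.001,-0.016,0.075],"rot":[0,0,0],"hand":0.085},{"slide":[0.001,-0.016,0.09],"rot":[0,0,0],"hand":0.085},{"slide":[0.001,-0.016,0.105],"rot":[0,0,0],"hand":0.085},{"slide":[0.001,-0.016,0.108],"rot":[0,0,0],"hand":0.085},{"slide":[0.001,-0.016,0.108],"rot":[0,0,0],"hand":0.085},{"slide":[0.001,-0.016,0.108],"rot":[0,0,0],"hand":0.085}]' 30
python3 - <<'E'
from g import *
R=ori(TO[2],20); G=loc(*TO,[-136,0,123]); T=G+21*R[:,2]
a=snap('scene','s6.png');b=snap('top','t6.png')
go(T,R)
cv2.imwrite(f'pics/z6s.png',cv2.resize(a['img'][130:230,260:380,::-1],None,fx=5,fy=5,interpolation=cv2.INTER_CUBIC))
E
```

```text
time: 8.12
eef_pos: [445.1, 154.7, 104.4]
tool_rot: [[-0.937, 0.08, 0.341], [0.076, 0.997, -0.027], [-0.342, 0.0, -0.94]]
wrist_force: [-0.6, 0.2, 0.0]
grip_width: 85.1
slide [ 0.001  -0.0018  0.0014] rot [0.0546 0.0464 0.0049]
```

View pics/z6s.png

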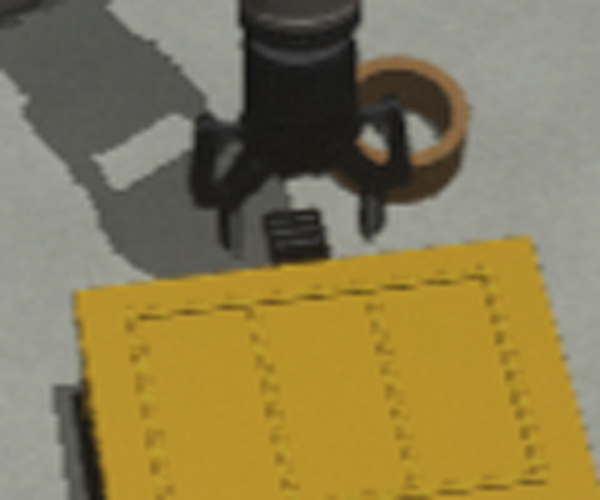

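The fingers at (232,235) and (370,225) are centred on the tab (298,235). I'll close.

```bash
python3 -m inch '[{"slide":[0.001,-0.001,0],"rot":[0,0,0],"hand":0.03},{"slide":[0.001,-0.001,0],"rot":[0,0,0],"hand":0.03},{"slide":[0.001,-0.001,0],"rot":[0,0,0],"hand":0.03},{"slide":[0.001,-0.001,0],"rot":[0,0,0],"hand":0.03},{"slide":[0.001,-0.001,0],"rot":[0,0,0],"hand":0.03},{"slide":[0.001,-0.001,0],"rot":[0,0,0],"hand":0.03},{"slide":[0.001,-0.001,0],"rot":[0,0,0],"hand":0.03},{"slide":[0.001,-0.001,0],"rot":[0,0,0],"hand":0.03}]' 30
python3 - <<'E'
from g import *
s=robot.state();R=s['tool_rot'];h=loc(*TO,[104,0,122]);e=loc(0,0,TO[2],[1,0,0])
G=s['eef_pos']-20*R[:,2]; d=G-h; r=d@e; z=d[2]; print('rel',d@e,d@loc(0,0,TO[2],[0,1,0]),z)
for a in range(3,46,3):
    v=Ro.from_rotvec(np.deg2rad(a)*loc(0,0,TO[2],[0,1,0])).apply(d)-d
    print(a,R.T@v/1e3)
E
```

```text
time: 8.88
eef_pos: [443.3, 151.7, 104.3]
tool_rot: [[-0.937, 0.079, 0.339], [0.073, 0.997, -0.031], [-0.34, -0.004, -0.94]]
wrist_force: [-5.1, -19.8, 14.7]
grip_width: 39.2
rel -240.778057900305 -1.6438299218347485 1.1487702535805653
3 [-0.0047 -0.0001 -0.0117]
6 [-0.0099 -0.0001 -0.0232]
9 [-0.0158 -0.0002 -0.0343]
12 [-0.0222 -0.0002 -0.0452]
15 [-0.0292 -0.0003 -0.0557]
18 [-0.0367 -0.0003 -0.0658]
21 [-0.0448 -0.0004 -0.0755]
24 [-0.0533 -0.0005 -0.0847]
27 [-0.0623 -0.0005 -0.0936]
30 [-0.0718 -0.0006 -0.1019]
33 [-0.0817 -0.0006 -0.1097]
36 [-0.092  -0.0007 -0.117 ]
39 [-0.1026 -0.0007 -0.1237]
42 [-0.1136 -0.0008 -0.1299]
45 [-0.1249 -0.0008 -0.1355]
```

The grip is on the tab at a width of 39.2. There is a side load of about 20 N in −y, which I'll relieve by shifting −2 mm as the lift starts.

```bash
python3 -m inch '[{"slide":[0,-0.001,0],"rot":[0,0,0],"hand":0.03},{"slide":[0,-0.002,-0.002],"rot":[0,0,0],"hand":0.03},{"slide":[-0.001,-0.002,-0.004],"rot":[0,0,0],"hand":0.03},{"slide":[-0.002,-0.002,-0.006],"rot":[0,0,0],"hand":0.03},{"slide":[-0.003,-0.002,-0.008],"rot":[0,0,0],"hand":0.03},{"slide":[-0.0047,-0.002,-0.0117],"rot":[0,0,0],"hand":0.03},{"slide":[-0.0047,-0.002,-0.0117],"rot":[0,0,0],"hand":0.03}]' 30
python3 - <<'E'
from g import *
a=snap('scene','s7.png')
s=robot.state();R=s['tool_rot'];h=loc(*TO,[104,0,122]);e=loc(0,0,TO[2],[1,0,0])
G=s['eef_pos']-20*R[:,2]; d=G-h;print('rel',d@e,d@loc(0,0,TO[2],[0,1,0]),d[2],s['wrist_force'])
E
```

```text
time: 9.47
eef_pos: [443.6, 151.6, 116.1]
tool_rot: [[-0.938, 0.08, 0.339], [0.075, 0.997, -0.028], [-0.34, -0.001, -0.94]]
wrist_force: [1.3, -6.9, -2.3]
grip_width: 39.3
rel -240.44785448315298 -1.8238842615889261 12.754503358697676 [ 1.0869 -6.5763 -3.4242]
```

```bash
python3 -m inch '[{"slide":[-0.0026,-0.0007,-0.0058],"rot":[0,0,0],"hand":0.03},{"slide":[-0.0052,-0.0007,-0.0115],"rot":[0,0,0],"hand":0.03},{"slide":[-0.0081,-0.0007,-0.0171],"rot":[0,0,0],"hand":0.03},{"slide":[-0.0111,-0.0007,-0.0226],"rot":[0,0,0],"hand":0.03},{"slide":[-0.0143,-0.0007,-0.0281],"rot":[0,0,0],"hand":0.03},{"slide":[-0.0175,-0.0007,-0.0335],"rot":[0,0,0],"hand":0.03},{"slide":[-0.021,-0.0007,-0.0388],"rot":[0,0,0],"hand":0.03},{"slide":[-0.0245,-0.0007,-0.044],"rot":[0,0,0],"hand":0.03},{"slide":[-0.0245,-0.0007,-0.044],"rot":[0,0,0],"hand":0.03}]' 30
python3 - <<'E'
from g import *
a=snap('scene','s8.png')
s=robot.state();R=s['tool_rot'];h=loc(*TO,[104,0,122]);e=loc(0,0,TO[2],[1,0,0])
G=s['eef_pos']-20*R[:,2]; d=G-h;print('rel',d@e,d@loc(0,0,TO[2],[0,1,0]),d[2],np.hypot(d@e,d[2]),np.rad2deg(np.arctan2(d[2],-d@e)),s['wrist_force'],s['grip_width'])
print([(np.round(q['location']).tolist(),round(q['score'],2)) for q in viewer.spot_point('lid_tab',a)][:2])
th0=np.arctan2(d[2],-d@e)
yv=loc(0,0,TO[2],[0,1,0])
for t in range(18,49,3):
    v=Ro.from_rotvec((np.deg2rad(t)-th0)*yv).apply(d)-d; print(t,R.T@v/1e3)
cv2.imwrite(f'pics/z8s.png',cv2.resize(a['img'][110:260,220:400,::-1],None,fx=4,fy=4,interpolation=cv2.INTER_CUBIC))
E
```

```text
time: 10.27
eef_pos: [452.3, 150.9, 167.0]
tool_rot: [[-0.937, 0.08, 0.341], [0.075, 0.997, -0.027], [-0.342, 0.001, -0.94]]
wrist_force: [-1.7, -0.4, -2.7]
grip_width: 39.5
rel -231.9218034551343 -1.8265514010921613 63.2932283977146 240.40331877677397 15.264736256970362 [-0.8448 -0.6453 -3.2002] 39.22646065096025
[([447.0, 150.0, 180.0], 0.7)]
18 [-0.0068  0.     -0.0092]
21 [-0.0149  0.     -0.0189]
24 [-0.0234  0.     -0.0282]
27 [-0.0323  0.     -0.037 ]
30 [-0.0418  0.     -0.0454]
33 [-0.0516  0.     -0.0532]
36 [-0.0619  0.     -0.0605]
39 [-0.0725  0.     -0.0673]
42 [-0.0834  0.     -0.0735]
45 [-0.0947  0.     -0.0791]
48 [-0.1062  0.     -0.0841]
```

View pics/z8s.png

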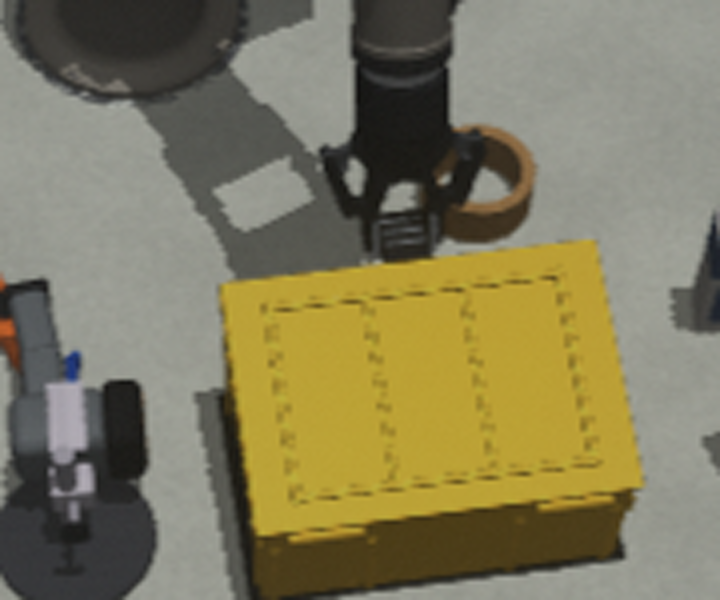

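The lid is rising, with the tab held between the fingers at (403,235), about 15° open and the forces small. I'll continue along the arc.

```bash
python3 -m inch '[{"slide":[-0.0034,0,-0.0046],"rot":[0,0,0],"hand":0.03},{"slide":[-0.0068,0,-0.0092],"rot":[0,0,0],"hand":0.03},{"slide":[-0.0108,0,-0.0141],"rot":[0,0,0],"hand":0.03},{"slide":[-0.0149,0,-0.0189],"rot":[0,0,0],"hand":0.03},{"slide":[-0.0191,0,-0.0236],"rot":[0,0,0],"hand":0.03},{"slide":[-0.0234,0,-0.0282],"rot":[0,0,0],"hand":0.03},{"slide":[-0.0278,0,-0.0326],"rot":[0,0,0],"hand":0.03},{"slide":[-0.0323,0,-0.037],"rot":[0,0,0],"hand":0.03},{"slide":[-0.037,0,-0.0412],"rot":[0,0,0],"hand":0.03},{"slide":[-0.0418,0,-0.0454],"rot":[0,0,0],"hand":0.03}]' 30
cat > st.py <<'E'
from g import *
import sys
a=snap('scene',sys.argv[1]+'.png')
s=robot.state();R=s['tool_rot'];h=loc(*TO,[104,0,122]);e=loc(0,0,TO[2],[1,0,0])
G=s['eef_pos']-20*R[:,2]; d=G-h;print('rel',d@e,d@loc(0,0,TO[2],[0,1,0]),d[2],np.hypot(d@e,d[2]),np.rad2deg(np.arctan2(d[2],-d@e)),s['wrist_force'],s['grip_width'])
print([(np.round(q['location']).tolist(),round(q['score'],2)) for q in viewer.spot_point('lid_tab',a)][:2])
th0=np.arctan2(d[2],-d@e)
yv=loc(0,0,TO[2],[0,1,0])
for t in range(27,49,3):
    v=Ro.from_rotvec((np.deg2rad(t)-th0)*yv).apply(d)-d; print(t,R.T@v/1e3)
cv2.imwrite(f'pics/{sys.argv[1]}z.png',cv2.resize(a['img'][100:260,220:400,::-1],None,fx=3.7,fy=3.7,interpolation=cv2.INTER_CUBIC))
E
python3 st.py u1
```

```text
time: 11.2
eef_pos: [476.1, 149.1, 223.4]
tool_rot: [[-0.937, 0.079, 0.341], [0.075, 0.997, -0.026], [-0.342, 0.001, -0.94]]
wrist_force: [2.4, 1.7, -5.3]
grip_width: 39.1
rel -207.15101518413368 -1.676507776917414 121.36152884455889 240.08365995066362 30.36433854588142 [-1.3626  2.201  -2.6277] 39.69003351208197
[([465.0, 148.0, 241.0], 0.58)]
27 [ 0.0106 -0.      0.0093]
30 [ 0.0012 -0.      0.001 ]
33 [-0.0087  0.     -0.0068]
36 [-0.0189  0.     -0.0141]
39 [-0.0295  0.     -0.0209]
42 [-0.0405  0.     -0.027 ]
45 [-0.0517  0.     -0.0326]
48 [-0.0633  0.     -0.0376]
```

View pics/u1z.png

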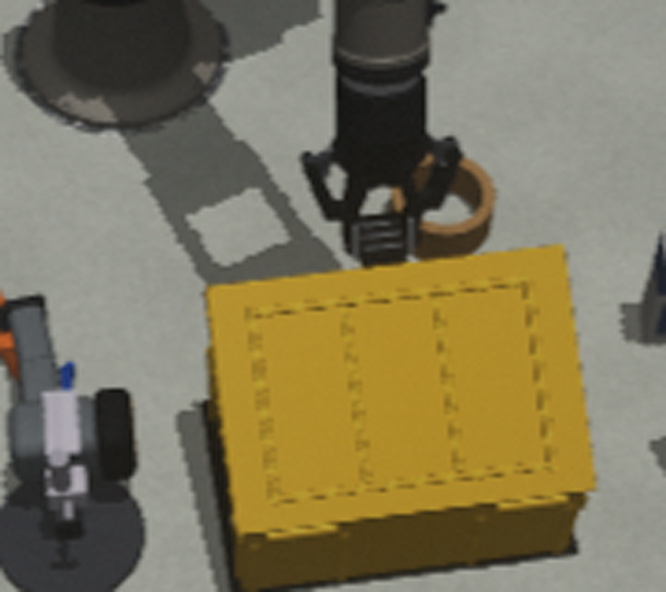

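The lid is at about 30°, and the tab is still held at (380,240).

```bash
python3 -m inch '[{"slide":[-0.0044,0,-0.0034],"rot":[0,0,0],"hand":0.03},{"slide":[-0.0087,0,-0.0068],"rot":[0,0,0],"hand":0.03},{"slide":[-0.0138,0,-0.0105],"rot":[0,0,0],"hand":0.03},{"slide":[-0.0189,0,-0.0141],"rot":[0,0,0],"hand":0.03},{"slide":[-0.0242,0,-0.0175],"rot":[0,0,0],"hand":0.03},{"slide":[-0.0295,0,-0.0209],"rot":[0,0,0],"hand":0.03},{"slide":[-0.035,0,-0.024],"rot":[0,0,0],"hand":0.03},{"slide":[-0.0405,0,-0.027],"rot":[0,0,0],"hand":0.03},{"slide":[-0.0461,0,-0.0298],"rot":[0,0,0],"hand":0.03},{"slide":[-0.0517,0,-0.0326],"rot":[0,0,0],"hand":0.03}]' 30
python3 -m inch '[{"slide":[0,0,0],"rot":[0,0,0],"hand":0.03},{"slide":[0,0,0],"rot":[0,0,0],"hand":0.03},{"slide":[0,0,0],"rot":[0,0,0],"hand":0.03},{"slide":[0,0,0],"rot":[0,0,0],"hand":0.03}]' 30
cat >> st.py <<'E'
b=snap('top',sys.argv[1]+'t.png')
for q in (a,b):print([(np.round(k['location'],1).tolist(),round(k['score'],2)) for k in viewer.spot_point('lid_tab',q)][:2])
# fit lid angle overlay
for n,p,Rg in(('s',a,(260,100,400,260)),('t',b,(150,140,300,270))):
    K=np.array([[p['fx'],0,p['cx']],[0,p['fy'],p['cy']],[0,0,1.]]);S=4
    im=cv2.resize(p['img'][:,:,::-1],None,fx=S,fy=S,interpolation=cv2.INTER_CUBIC)
    for ang,c in((40,(0,0,255)),(45,(0,255,0)),(50,(255,0,0))):
        t=np.deg2rad(ang);P=[]
        for x,y in((-1,-156),(-212,-156),(-212,156),(-1,156)):
            z=2.; P.append(loc(*TO,[104+x*np.cos(t)+z*np.sin(t),y,122-x*np.sin(t)+z*np.cos(t)]))
        q=cv2.projectPoints(np.array(P),np.array(p['rvec']),np.array(p['tvec']),K,None)[0]
        cv2.polylines(im,[((q+.5)*S).astype(np.int32)],True,c,1,cv2.LINE_AA)
    cv2.imwrite(f'pics/{sys.argv[1]}o{n}.png',im[Rg[1]*S:Rg[3]*S,Rg[0]*S:Rg[2]*S])
E
python3 st.py u2
```

```text
time: 12.13
eef_pos: [513.4, 146.4, 271.7]
tool_rot: [[-0.937, 0.079, 0.34], [0.075, 0.997, -0.026], [-0.341, 0.001, -0.94]]
wrist_force: [0.2, 5.8, -5.0]
grip_width: 39.1
time: 12.47
eef_pos: [513.6, 146.4, 271.8]
tool_rot: [[-0.937, 0.079, 0.341], [0.075, 0.997, -0.026], [-0.342, 0.001, -0.94]]
wrist_force: [-0.2, 5.5, -2.7]
grip_width: 39.3
rel -170.34260193547988 -1.4536346570818974 168.62853033488756 239.6918506688399 44.71027553060283 [-0.77    4.3672 -1.9972] 39.47559662788621
[]
27 [ 0.0611 -0.0001  0.0414]
30 [ 0.0517 -0.      0.0331]
33 [ 0.0419 -0.      0.0253]
36 [ 0.0316 -0.      0.018 ]
39 [ 0.0211 -0.      0.0113]
42 [ 0.0101 -0.      0.0051]
45 [-0.0011  0.     -0.0005]
48 [-0.0126  0.     -0.0055]
[]
[([502.7, 146.6, 290.9], 0.88)]
```

View pics/u2os.png

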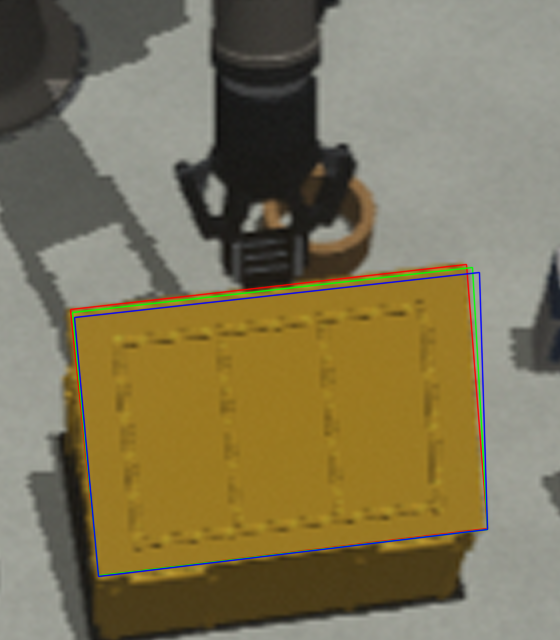

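View pics/u2ot.png

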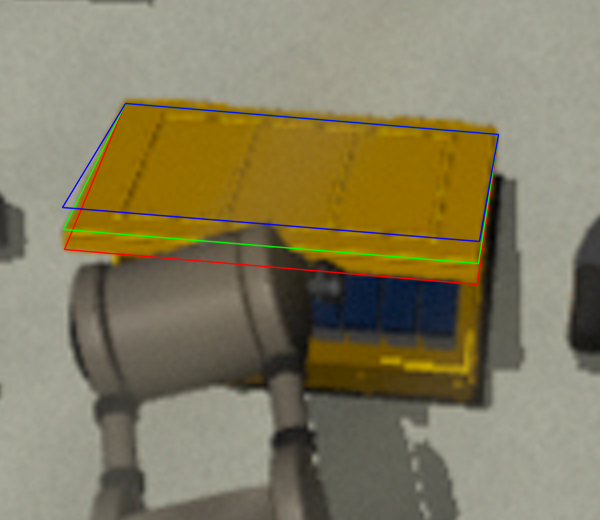

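The lid is near 45°. I'll zoom in on the edge to check, with lines drawn at 43, 45 and 47°.

```bash
cat > st2.py <<'E'
from g import *
import sys
b=viewer.snapshot('top');p=b
K=np.array([[p['fx'],0,p['cx']],[0,p['fy'],p['cy']],[0,0,1.]]);S=10
im=cv2.resize(p['img'][:,:,::-1],None,fx=S,fy=S,interpolation=cv2.INTER_CUBIC);im=cv2.convertScaleAbs(im,alpha=1.5)
for ang,c in((43,(0,0,255)),(45,(0,255,0)),(47,(255,0,0))):
  for z in(2.,-14.):
    t=np.deg2rad(ang);P=[loc(*TO,[104+x*np.cos(t)+z*np.sin(t),y,122-x*np.sin(t)+z*np.cos(t)]) for x,y in((-1,-156),(-212,-156),(-212,156))]
    q=cv2.projectPoints(np.array(P),np.array(p['rvec']),np.array(p['tvec']),K,None)[0]
    cv2.polylines(im,[((q+.5)*S).astype(np.int32)],False,c,1,cv2.LINE_AA)
o=im[1600:2200,2200:2900];cv2.imwrite('pics/'+sys.argv[1],o)
E
python3 st2.py v1.png
```

```text
(no output)
```

View pics/v1.png

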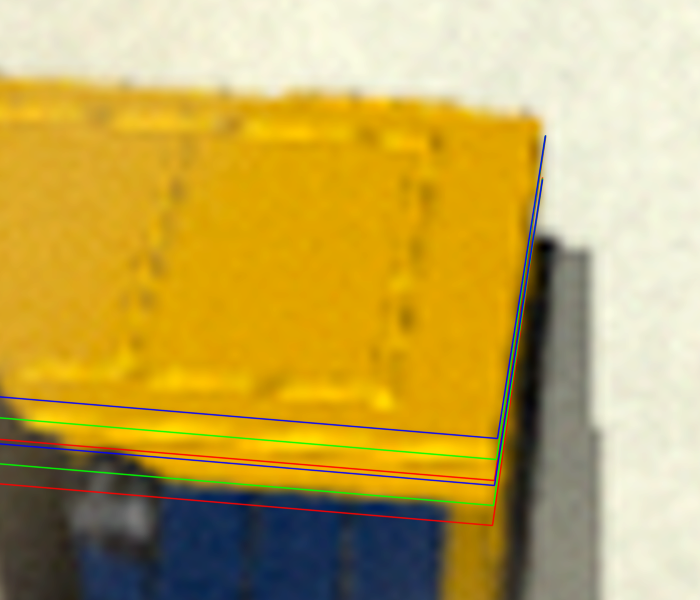

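The skirt's edge (yellow to blue at (300,490)) falls on the green 45° line. Kinematics gives about 44.4–44.7°. I'll nudge it up 0.4°, let it settle, and do the last checks.

```bash
python3 -m inch '[{"slide":[-0.0008,0.0005,-0.0003],"rot":[0,0,0],"hand":0.03},{"slide":[-0.0015,0.0005,-0.0007],"rot":[0,0,0],"hand":0.03},{"slide":[-0.0015,0.0005,-0.0007],"rot":[0,0,0],"hand":0.03},{"slide":[-0.0015,0.0005,-0.0007],"rot":[0,0,0],"hand":0.03},{"slide":[-0.0015,0.0005,-0.0007],"rot":[0,0,0],"hand":0.03},{"slide":[-0.0015,0.0005,-0.0007],"rot":[0,0,0],"hand":0.03},{"slide":[-0.0015,0.0005,-0.0007],"rot":[0,0,0],"hand":0.03},{"slide":[-0.0015,0.0005,-0.0007],"rot":[0,0,0],"hand":0.03}]' 30
python3 st.py u3 | grep -v '^[234][0-9] '; python3 - <<'E'
from g import *
a=viewer.snapshot('scene')
for t in('trigger_face','pack_a','tape_roll','cutter','cleaner'): print(t,[(np.round(k['location']).tolist(),round(k['score'],2)) for k in viewer.spot_point(t,a)][:2])
print(robot.state()['qvel'],robot.state()['time'])
E
```

```text
time: 13.43
eef_pos: [514.2, 146.3, 272.5]
tool_rot: [[-0.937, 0.08, 0.34], [0.075, 0.997, -0.027], [-0.341, 0.0, -0.94]]
wrist_force: [-4.7, 3.2, 0.7]
grip_width: 39.6
rel -169.69076849430178 -1.4059366671157802 169.2571424432004 239.6725624267921 44.92669986077835 [-4.6707  1.8027  1.8902] 38.88431300510923
[([506.0, 147.0, 284.0], 0.76), ([571.0, 142.0, -1.0], 0.71)]
[([506.1, 146.6, 283.9], 0.76), ([570.6, 141.7, -1.4], 0.71)]
[([508.2, 147.5, 289.9], 0.9)]
trigger_face [([460.0, -131.0, 85.0], 0.58)]
pack_a [([612.0, 426.0, 1.0], 0.84), ([460.0, 446.0, -2.0], 0.81)]
tape_roll [([299.0, 280.0, -1.0], 0.56)]
cutter [([348.0, -173.0, -3.0], 0.61)]
cleaner [([503.0, -496.0, 2.0], 0.75)]
[-0.0003  0.0018 -0.0006  0.0007 -0.0009  0.002 ] 13.9833
```

View pics/u3.png

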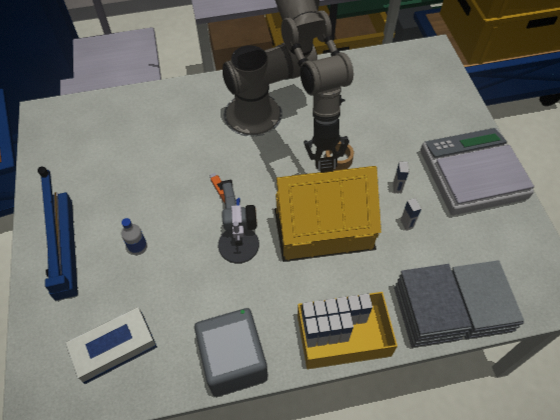

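The lid is held at (328,205) with the tab in the fingers at (327,158). Everything else is where it started, so I'm handing the job in.

```bash
python3 -c "
from station import robot
print(robot.finish_job())"
```

```text
the job is handed in; nothing more can be done
None
```

The scanner trigger was squeezed fully and sprang back. The tote's lid was then lifted slowly and handed in at about 45°, still held by its tab in the fingers at 30 N. It took about 14 s of the 51 s allowed.

- **Trigger:** The fingers closed across the grip and trigger to 41.4–42 mm. The width moved only about 0.4 mm when I raised the grip from 30 to 60 N, so the trigger was against its stop. In the pictures after opening, the trigger was back at its rest position.
- **Lid angle:** The last arm reading gave 44.9°, or about 44.6° after allowing for the small starting offset. Just before a final nudge of about 0.4°, the lid's edge lay on the 45° line in the top picture.
- **Disagreement:** The two last tab detections from the trained network gave about 43.5° (scene) and 45° (top). That spread is roughly the network's 4 mm accuracy, so I relied on the arm reading and the edge check.
- **Side loads:** Closing on the tab briefly put about 20 N sideways on the wrist, and I relieved it as the lift began. At the end the wrist force was about 5 N.
- **Bystanders:** The packs, tape roll, cutter and bottle were found where they had been, within about 5 mm. The tape roll was partly hidden behind the gripper in the last picture.

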